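Clear the spares box and hold its lid open

ROBOT

A 7-joint arm with a two-finger parallel gripper is mounted at the origin on the work surface. World frame = base frame: x ahead of the robot, y to its left, z up, the work surface at z = 0. Lengths are in mm, angles in degrees, forces in N, time in s.
With the tool pointing down it reaches from about 425 to 1025 mm from the base axis. Payload 9.4 kg.
Tool frame: the origin (TCP) lies on the centre line of the jaws, within the pads' length; the fingertips stand 25 mm ahead of it and the grasp point (between the pads) lies 6 mm ahead of it; z points along the fingers, y is the line along which they close (so a half turn about z gives the same grasp; the last joint's range is limited). The gripper opens to 93 mm and grips with 3 to 60 N. Pads are 15 mm wide; open, the fingers measure 128 mm over their backs; the gripper's body (75 mm by 188 mm) begins 65 mm behind the grasp point.
Start: joints at [60.636, 34.337, -0.143, 91.639, 0.103, 54.024, -4.572], TCP at [306.04, -657.24, 243.618] pointing down, gripper open.
Joint ranges: [-147.43, 147.43], [-19.82, 112.94], [-74.19, 73.91], [6.32, 146.72], [-59.91, 239.91], [6.04, 106.73], [-150.56, 150.56]. Speed limits (degrees/s): [127.2, 127.2, 172.46, 172.46, 180, 180, 180].

INTERFACE

Orientations are given as [roll, pitch, yaw] about the fixed x, y, z axes, in that order (R = Rz(yaw) Ry(pitch) Rx(roll)).
In Python, from station import bot gives the robot as it stands.
- The arm moves only by the tool send_rows, never from a script. Its argument "moves" is a list of rows, each a list of 6 numbers: the shift along the tool's x, y, z in units of 40 mm (1.0 is 40 mm), then the turn, a rotation vector about the tool's x, y, z in units of 5 degrees (1.0 is 5 degrees). A call has 1 to 5 rows; each row shifts and turns the commanded pose from where the row before left it, along the tool's axes as they then stand; what a row does not reach is not made up. A row lasts 1/10 s, in which the tool goes at most 50 mm and 8.59 degrees, less where a joint would pass 70% of its speed; a pose out of reach is approached as far as the arm can. A call is refused whole if a number of a shift passes 1 or a number of a turn 1, either way. A call with a gripper value outside its range is refused whole. "claw" is the finger opening in mm, from 0 to 93, set as the call begins (left out, the last holds). The fingers move at their own pace and stop on an object; "squeeze" is the grip in N (left out, the last holds). Time passes only in rows, so rows that do not move let the fingers close. It gives the time, the measured TCP pose, the force, the opening and the grip force at its end, in the units of the state.
- bot.get_obs(): the state, without advancing time (a new reading comes with each control period).
- bot.grab_frame(name): name is "scene" or "top"; returns the picture (400x640x3 uint8, red, green, blue); there is no depth.
- bot.camera_model(name): a dict with "camera_matrix" (3x3 intrinsics, pixels), "rvec" (rotation vector, rad) and "tvec" (3), from world to camera coordinates, as OpenCV has them. Camera axes: x right, y down, z forward; pixel columns grow to the right and rows downward; lengths in mm; the calibration is good to about 2 mm. A picture is of the moment at which its call begins. camera_model takes no time and is no camera call.
- bot.hand_in(): hands the job in; it is judged then, once.
The state is a dict: "time_s": time; "joint_pos": joint angles; "joint_velocities": joint speeds; "joint_torque": joint torques, N m; "tool_pos": TCP position; "tool_rot": TCP orientation; "contact_force": force on the tool from outside, world axes, zero at the start; "torque": the same for the moment, N m; "opening": finger opening in mm; "grasp_force": force on a finger pad.
Only numpy, scipy, OpenCV 4.12 (cv2) and the standard library are available. Lean on these libraries where they do the work, as an engineer would, in place of code of your own. Each camera call takes 0.05 s, during which the arm holds its last target. There are 200 camera calls.

TASK

The ear defenders have been left standing on the lid of the flat steel spares box. Hang them by the headband over the round bar of the low two-post stand, one cup on either side of the bar, and let go of them; then lift the lid and hold it open at 60 degrees (give or take 10) so that someone can reach in. The lid falls if it is let go, so finish with the fingers still holding it there, and leave the other things on the bench where they are.

Things in the scene. Friction and masses are not known exactly. Their poses are not given: they have to be found in the camera images.
- ear_defenders: rigid ear defenders, 0.15 to 0.3 kg, standing on their two cups on the box lid, headband arching over: 150 mm high, 146 mm wide along own y, cups 55 mm deep in x and 76 mm apart. Origin between the cups at their underside, z up. The arch is topped by a flat pad, 28 mm in x (pinch it this way, from above), 40 mm in y, from 130 to 150 mm above the origin; beside it the 22 mm band slopes down
- crown (a point): centre of the underside of the headband's pad, 130 mm above the ear defenders' origin: this rests on the bar when hung; axes as the ear defenders'
- stand: low stand fixed to the table: two flat posts 260 mm apart along its y, 172 mm high, on feet 150 mm long in x, with a plain round bar between them along its y, 16 mm diameter. Origin on the table under the middle
- bar_mid (a point): middle of the stand's bar, on its axis, 147 mm above the table (top of the bar 155 mm); y runs along the bar, z up
- box: open-topped sheet-steel spares box fixed to the table, 170 mm in x, 260 mm in y, 95 mm high, with a hinged lid 6 mm thick on top (lid top at 101 mm). Origin on the table under its centre; its front, with the lid handle, faces its -x
- lid (a joint): lid angle in rad: 0 shut, grows as the front edge is lifted, 1.047 is 60 degrees open, stop at 1.9. No spring or catch: the lid (0.3 to 0.6 kg) falls shut by its weight below about 1.57
- lid_handle (a point): middle of the lid's handle, a round bar 10 mm thick, 110 mm long, parallel to the box's y, 45 mm out from the lid's front edge (40 mm gap for a finger), about 98 mm above the table when shut. It is carried by the lid, 215 mm from the hinge axis; axes turn with the lid
- lid_hinge (a point): middle of the hinge axis, on the far (+x) upper edge of the box, 95 mm above the table; the axis is its y. The lid turns about +y, so the handle goes up and away from the robot. Axes turn with the lid
- square: bystander, loose, leave alone: L-shaped steel setting square lying flat, arms 90 x 74 mm, 18 mm thick; origin on the table under its middle
- flange: bystander, loose, leave alone: flat steel pipe flange, 90 mm diameter, 16 mm thick, 44 mm hole; origin under its centre
- pipe: bystander, loose, leave alone: short upright steel pipe offcut, 48 mm diameter, 70 mm high; origin under its centre
- brush: bystander, loose, leave alone: hand brush lying on the table; origin under its middle
- spray: bystander, loose, leave alone: white spray can, 54 mm diameter, 160 mm high, upright; origin under its centre
- stop_block: bystander, loose, leave alone: dark steel block 50 x 50 x 25 mm with a 16 mm stud on top (45 mm in all); origin under its centre
Not all that is in view belongs to the job. There is more than one size of the ear_defenders; the job needs the middle-sized.

How it is judged (in metres and radians):
On the way:
1. the ear defenders hang by the headband on the bar and have been let go (x of crown in the frame of bar_mid between -0.035 and 0.035 m and y of crown in the frame of bar_mid between -0.115 and 0.115 m and z of crown in the frame of bar_mid between 0 and 0.03 m and height (world z) of ear_defenders above 0.01 m and angle between ear_defenders's own z axis and vertical below 0.45 rad and contact force between ear_defenders and stand above 0.8 N and contact force between ear_defenders and the fingers below 0.05 N and linear speed of ear_defenders below 0.05 m/s), for 0.3 s.
At the end, for the whole second after the job is handed in: the ear defenders hang still and upright (within 25 degrees) on the bar between the posts, clear of the table and untouched by the gripper, and the fingers hold the lid still at 60 degrees, within 10 degrees (all of step 1 and angular speed of ear_defenders below 0.5 rad/s and value of joint lid between 0.872 and 1.222 rad and velocity of joint lid between -0.1 and 0.1 rad/s and contact force between the fingers and lid above 0.4 N); the arm keeps its last pose, push and grip.
It fails at once if another loose thing on the bench is pushed more than 30 mm (distance of any of square, flange, pipe, brush, spray, stop_block from where it was at the start of the episode above 0.03 m).
It fails at once if an upright thing (pipe, spray can) is tipped over (angle between any of pipe, spray's own z axis and vertical above 0.5 rad).
It also fails if it takes over 64 s, if anything falls off the work surface, if the arm or the gripper's body presses on something with over 40 N, if the wrist force passes 120 N, or if a joint passes its speed limit or range.

## Working session

There is one attempt and no reset: what is moved stays moved. The work goes in short steps, Python scripts to look and compute and a tool call to move; the robot and the scene stay as the last step left them, time stands still between calls to the robot, and variables do not carry over. Pictures are saved under pics/ and viewed, at most 14 in all, crops included, and the job is handed in when it is done.

Besides the shell and the picture viewer there is one more tool, called after "Call:" as name(argument=value, ...) on one line, values as JSON. send_rows: Moves the arm, as the interface text tells. Its arguments: {"type":"object","properties":{"moves":{"type":"array","items":{"type":"array","items":{"type":"number"}}},"claw":{"type":"number"},"squeeze":{"type":"number"}},"required":["moves"]}

```bash
mkdir -p pics
python3 - <<'E'
from station import bot
import cv2
for n in("scene","top"):
    cv2.imwrite(f"pics/{n}0.png",bot.grab_frame(n)[:,:,::-1])
    print(bot.camera_model(n))
print(bot.get_obs())
E
```

```text
{'camera_matrix': array([[375.93350296,   0.        , 320.98454009],
       [  0.        , 375.93350296, 191.70599501],
       [  0.        ,   0.        ,   1.        ]]), 'rvec': array([ 0.94764021,  2.31119034, -1.1882983 ]), 'tvec': array([ 432.69243385,  -54.59148149, 1363.34454043])}
{'camera_matrix': array([[474.09440445,   0.        , 329.01292007],
       [  0.        , 474.09440445, 192.35476131],
       [  0.        ,   0.        ,   1.        ]]), 'rvec': array([ 2.2165407 , -2.16322008,  0.0812605 ]), 'tvec': array([-108.52253778,  525.440709  , 1406.46560904])}
{'time_s': 0.1, 'joint_pos': array([60.63654087, 34.38146876, -0.14741431, 91.67465994,  0.10174366,
       54.0233128 , -4.57228176]), 'joint_velocities': array([ 0.03654971, -0.09557066,  0.04765311, -0.09262493,  0.03207116,
       -0.00068123,  0.01284868]), 'joint_torque': array([ 4.29176318e-03, -7.66560030e+01,  1.50223665e+00, -2.52938926e+01,
       -5.22300100e-02,  1.36481403e-02,  4.54804876e-05]), 'tool_pos': array([ 305.89133155, -656.88253057,  242.83701514]), 'tool_rot': array([-1.79920864e+02,  5.33444715e-03,  2.49727262e+01]), 'contact_force': array([-0.18873614, -0.07518949,  0.31377304]), 'torque': array([ 0.02037431,  0.05854953, -0.00459291]), 'grasp_force': 0.0, 'opening': 92.83575778384558}
```

View pics/scene0.png

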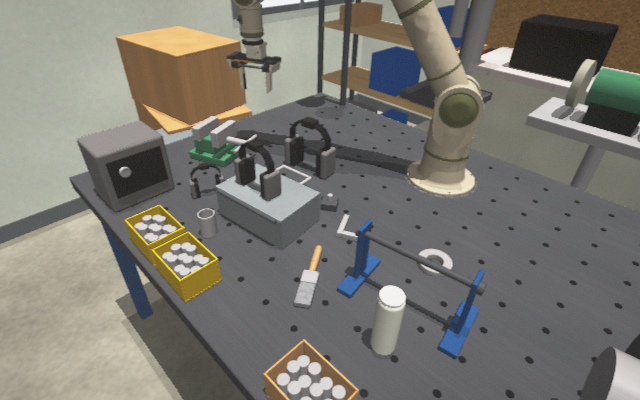

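View pics/top0.png

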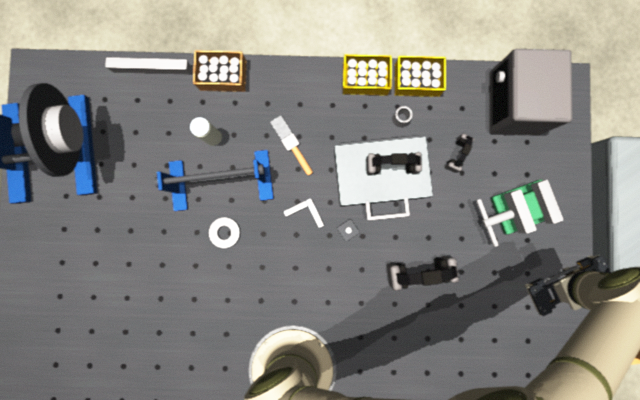

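The scene view shows the box with the ear defenders on its lid around (260,170) and the blue stand around (410,285). In the top view the ear defenders are around (393,162), the handle around (388,212) and the bar runs from (163,182) to (263,172). I'll take enlarged crops next to read the points.

Run:
```python
import cv2
t=cv2.imread("pics/top0.png");s=cv2.imread("pics/scene0.png")
def crop(im,x,y,w,h,k):
    c=cv2.resize(im[y:y+h,x:x+w],None,fx=k,fy=k,interpolation=cv2.INTER_CUBIC)
    for i in range(0,w,20):
        cv2.putText(c,str(x+i),(i*k,8),0,.3,(0,255,255));cv2.line(c,(i*k,10),(i*k,14),(0,255,255))
    for i in range(0,h,20):
        cv2.putText(c,str(y+i),(0,i*k+4),0,.3,(0,255,255));cv2.line(c,(22,i*k),(27,i*k),(0,255,255))
    return c
import numpy as np
a=crop(t,325,125,120,100,5);cv2.imwrite("pics/tb.png",a)
a=crop(s,205,130,130,115,5);cv2.imwrite("pics/sb.png",a)
a=np.vstack([crop(t,145,140,150,75,4),crop(s,335,215,150,75,4)]);cv2.imwrite("pics/st.png",a)
```

```text
(no output)
```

View pics/tb.png

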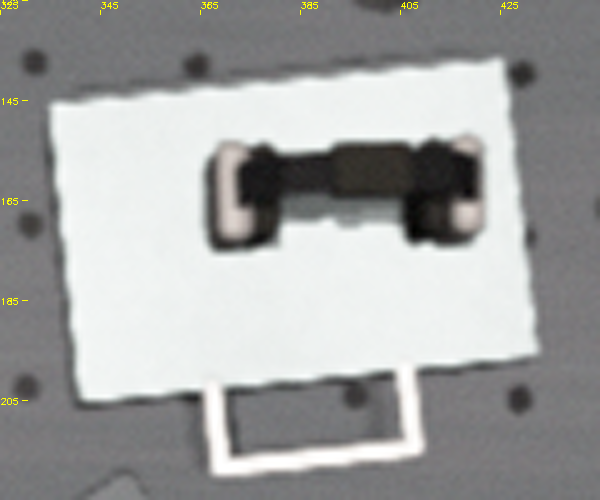

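View pics/sb.png

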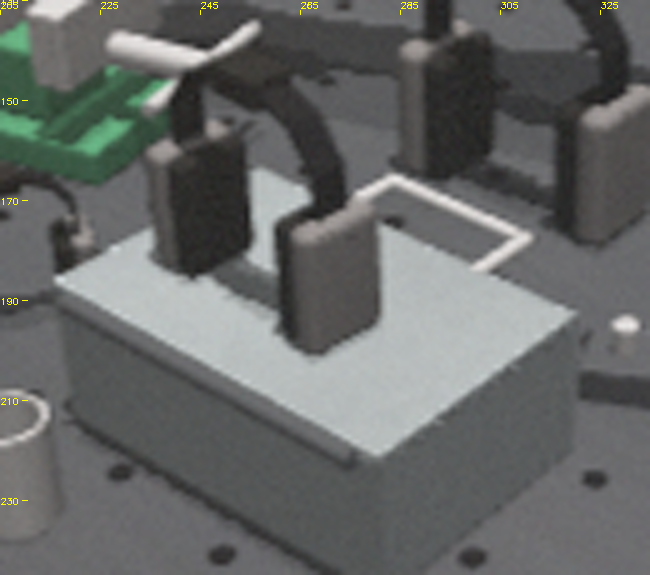

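View pics/st.png

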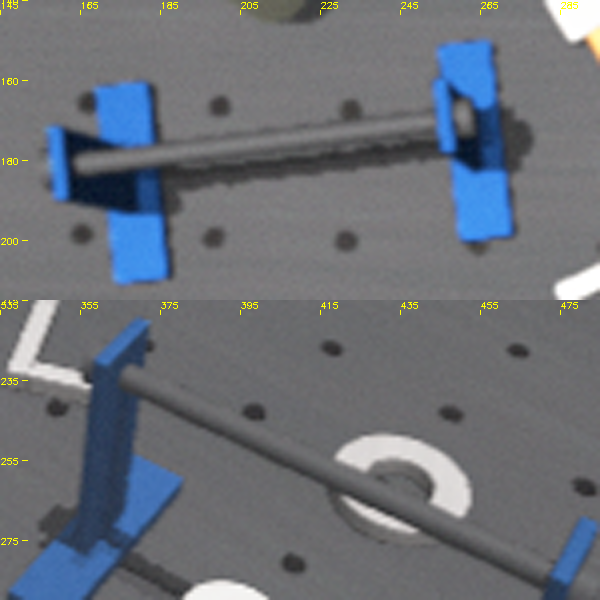

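In the crops the lid corners (top view) are (335,146), (341.6,205.6), (432.6,195.4) and (425.6,137). The handle's outer corners are (368.6,218.4) and (408.6,214.4), and the pad's centre is (399,158.6). The bar runs from (165,181) to (260,169.5) in the top view, and from (366,234.5) to (472,284.5) in the scene view.

```bash
cat > h.py <<'E'
from station import bot
import cv2, numpy as np
def cam(n):
    c=bot.camera_model(n);return c["camera_matrix"],c["rvec"],c["tvec"]
def ray(n,p):
    K,r,t=cam(n);R=cv2.Rodrigues(r)[0]
    o=-R.T@t;d=R.T@np.linalg.solve(K,[*p,1.]);return o,d/np.linalg.norm(d)
def tri(pt,ps):
    o1,d1=ray("top",pt);o2,d2=ray("scene",ps)
    a=np.linalg.lstsq(np.c_[d1,-d2],o2-o1,rcond=None)[0]
    p,q=o1+a[0]*d1,o2+a[1]*d2
    return ((p+q)/2).round(1),round(float(np.linalg.norm(p-q)),1)
def atz(n,p,z):
    o,d=ray(n,p);return (o+d*(z-o[2])/d[2]).round(1)
def proj(n,X):
    K,r,t=cam(n);return cv2.projectPoints(np.float64(X).reshape(-1,1,3),r,t,K,None)[0][:,0].round(1)
E
python3 - <<'E'
from h import *
print("cams",ray("top",(0,0))[0],ray("scene",(0,0))[0])
T=dict(lidBL=(335,146),lidFL=(341.6,205.6),lidFR=(432.6,195.4),lidBR=(425.6,137),hL=(368.6,218.4),hR=(408.6,214.4),pad=(399.2,158.6),postR=(256.5,169))
S=dict(lidBL=(281,221.6),lidFL=(320.6,193),lidFR=(258,164),lidBR=(217,186),hL=(311,177.6),hR=(284,166),pad=(256,145.5),postR=(365,226))
for k in T: print(k,tri(T[k],S[k]),atz("top",T[k],{'h':98,'l':101,'p':150}[k[0]]))
# bar as intersection of two planes
def plane(n,a,b):
    o,d=ray(n,a);_,e=ray(n,b);m=np.cross(d,e);m/=np.linalg.norm(m);return m,m@o
m1,c1=plane("top",(165,180.75),(260.5,169.5));m2,c2=plane("scene",(366.25,234.5),(472,284.5))
d=np.cross(m1,m2);d/=np.linalg.norm(d)
for px in [(165,180.75),(212,175.2),(255,171)]:
    o,r=ray("top",px);a=(c2-m2@o)/(m2@r);print("bar",(o+a*r).round(1),atz("top",px,147))
print("bardir",d)
print("feet",[atz("top",p,8) for p in [(172.4,160.6),(180,209.7),(261.3,150.8),(268.8,199.5)]])
E
```

```text
cams [ 431.39334203  -87.70323022 1439.52023854] [1131.0738861   488.88507253  728.40549017]
lidBL (array([ 655.6, -109.3,   98.6]), 0.5) [ 655.1 -109.1  101. ]
lidFL (array([ 486., -132.,   96.]), 0.4) [ 485.7 -131.7  101. ]
lidFR (array([ 519.7, -388.4,   96.5]), 4.1) [ 520.9 -388.8  101. ]
lidBR (array([ 686.6, -366.6,   98.7]), 3.5) [ 687.5 -367.3  101. ]
hL (array([ 451.3, -208.8,   97.9]), 0.4) [ 451.5 -208.9   98. ]
hR (array([ 464.8, -321.7,   95.5]), 2.1) [ 465.5 -322.    98. ]
pad (array([ 602.6, -270.5,  240.1]), 2.5) [ 616.5 -285.2  150. ]
postR (array([576.7, 101.6, 166.4]), 1.6) [578.  104.7 150. ]
bar [540.1 354.4 144.2] [539.9 353.5 147. ]
bar [558.6 226.8 143.7] [558.3 226.  147. ]
bar [573.4 109.9 141.1] [572.8 109.  147. ]
bardir [ 0.14319522 -0.98968428 -0.00448996]
feet [array([613.4, 381.4,   8. ]), array([465.2, 351.7,   8. ]), array([650.2, 113.2,   8. ]), array([502.5,  85.6,   8. ])]
```

```bash
cat >> h.py <<'E'
from scipy.spatial.transform import Rotation as Ro
def plan(goal,rot,n,show=None,start=None):
    """rows from the measured pose (or start) to goal [mm], rot [rpy deg] in n even steps"""
    o=bot.get_obs() if start is None else dict(tool_pos=start[0],tool_rot=start[1])
    p0=np.array(o["tool_pos"]);R0=Ro.from_euler("xyz",o["tool_rot"],degrees=True);R1=Ro.from_euler("xyz",rot,degrees=True)
    w=np.degrees((R0.inv()*R1).as_rotvec())/n;dp=(np.array(goal)-p0)/n;R=R0
    print("step",np.linalg.norm(dp).round(1),"mm",w.round(2),"deg")
    for i in range(n):
        print(np.r_[R.inv().apply(dp)/40,w/5].round(2).tolist());R=R*Ro.from_rotvec(w,degrees=True)
E
python3 - <<'E'
from h import *
for z in (140,165,190):
    a,b=atz("top",(372,163.4),z),atz("top",(418.4,161.4),z);print(z,a,b,"yaw",np.degrees(np.arctan2(b[0]-a[0],a[1]-b[1])).round(1),"w",np.linalg.norm(a-b).round(1))
c=[atz("top",p,251) for p in [(391.2,153.8),(407.2,153.6),(407.2,163.5),(391.2,164)]];print(c,np.mean(c,0))
print("pad in scene",proj("scene",[np.mean(c,0)]))
g=[601,-269,330]
plan(g,[180,0,94],14)
E
```

```text
140 [ 602.7 -211.7  140. ] [ 611.4 -339.9  140. ] yaw 3.9 w 128.5
165 [ 599.4 -209.3  165. ] [ 608. -335.  165.] yaw 3.9 w 126.0
190 [ 596.1 -207.   190. ] [ 604.5 -330.2  190. ] yaw 3.9 w 123.5
[array([ 613.7, -249.3,  251. ]), array([ 615.2, -289.8,  251. ]), array([ 590. , -290.1,  251. ]), array([ 587.7, -249.7,  251. ])] [ 601.65  -269.725  251.   ]
pad in scene [[255.7 141.8]]
step 35.4 mm [-0.01 -0.   -4.93] deg
[0.77, -0.41, -0.16, -0.0, -0.0, -0.99]
[0.8, -0.34, -0.16, -0.0, -0.0, -0.99]
[0.83, -0.27, -0.16, -0.0, -0.0, -0.99]
[0.85, -0.2, -0.16, -0.0, -0.0, -0.99]
[0.86, -0.12, -0.16, -0.0, -0.0, -0.99]
[0.87, -0.05, -0.16, -0.0, -0.0, -0.99]
[0.87, 0.03, -0.16, -0.0, -0.0, -0.99]
[0.86, 0.1, -0.16, -0.0, -0.0, -0.99]
[0.85, 0.18, -0.16, -0.0, -0.0, -0.99]
[0.83, 0.25, -0.16, -0.0, -0.0, -0.99]
[0.81, 0.32, -0.16, -0.0, -0.0, -0.99]
[0.78, 0.39, -0.16, -0.0, -0.0, -0.99]
[0.74, 0.45, -0.16, -0.0, -0.0, -0.99]
[0.7, 0.52, -0.16, -0.0, -0.0, -0.99]
```

Call:
send_rows(moves=[[0.77, -0.41, -0.3, 0, 0, -1], [0.8, -0.34, -0.3, 0, 0, -1], [0.83, -0.27, -0.3, 0, 0, -1], [0.85, -0.2, -0.3, 0, 0, -1], [0.86, -0.12, -0.3, 0, 0, -1]], claw=70, squeeze=25)

```text
time_s: 0.6
tool_pos: [411.4, -516.7, 303.7]
tool_rot: [-180.0, -0.0, 50.2]
contact_force: [0.0, -0.2, -0.2]
opening: 70.1
grasp_force: 0.0
```

Call:
send_rows(moves=[[0.87, -0.05, -0.3, 0, 0, -1], [0.87, 0.03, -0.3, 0, 0, -1], [0.86, 0.1, -0.16, 0, 0, -1], [0.85, 0.18, 0, 0, 0, -1], [0.83, 0.25, 0, 0, 0, -1]])

```text
time_s: 1.1
tool_pos: [515.6, -377.7, 334.1]
tool_rot: [-180.0, 0.0, 75.2]
contact_force: [-0.5, -0.0, 1.2]
opening: 70.2
grasp_force: 0.0
```

Run:
```python
from h import *
o=bot.get_obs();print(o["time_s"],o["tool_pos"],o["tool_rot"],o["joint_pos"])
plan([601.5,-269.5,320],[180,0,93.9],4)
```

```text
1.1 [ 515.59404974 -377.73358348  334.08287027] [-1.79996370e+02  7.56618898e-03  7.51740870e+01] [ 41.88658267  24.26269747 -15.6885215   96.88582257   7.39122434
  59.86600941   8.97175291]
step 34.7 mm [-0.    0.   -4.68] deg
[0.79, 0.35, 0.09, -0.0, 0.0, -0.94]
[0.76, 0.41, 0.09, -0.0, 0.0, -0.94]
[0.72, 0.47, 0.09, -0.0, 0.0, -0.94]
[0.68, 0.53, 0.09, -0.0, 0.0, -0.94]
```

Call:
send_rows(moves=[[0.79, 0.35, 0.09, 0, 0, -0.94], [0.76, 0.41, 0.09, 0, 0, -0.94], [0.72, 0.47, 0.09, 0, 0, -0.94], [0.68, 0.53, 0.09, 0, 0, -0.94], [0, 0, 0, 0, 0, 0]])

```text
time_s: 1.6
tool_pos: [604.1, -265.9, 318.8]
tool_rot: [180.0, -0.2, 94.3]
contact_force: [0.9, 0.5, -0.0]
opening: 70.0
grasp_force: 0.0
```

Run:
```python
from h import *
plan([601.5,-269.5,268],[180,0,93.9],2)
t=bot.grab_frame("top")[:,:,::-1];s=bot.grab_frame("scene")[:,:,::-1]
f=lambda im,x,y:cv2.resize(im[y:y+90,x:x+110],None,fx=5,fy=5,interpolation=cv2.INTER_CUBIC)
cv2.imwrite("pics/c1.png",f(s,205,80))
```

```text
step 25.5 mm [ 0.02 -0.09  0.2 ] deg
[-0.04, -0.04, 0.63, 0.0, -0.02, 0.04]
[-0.04, -0.04, 0.63, 0.0, -0.02, 0.04]
```

View pics/c1.png

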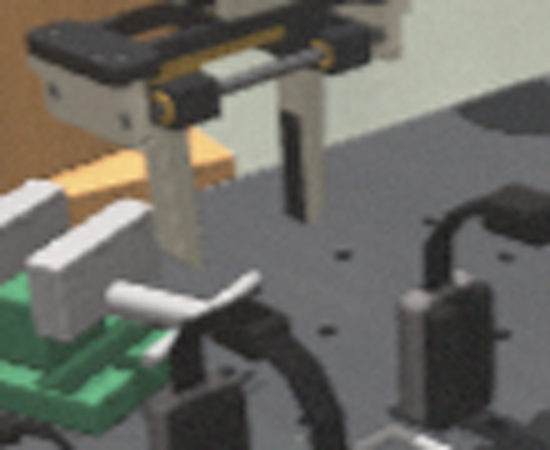

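The crop shows the open fingers straddling the pad, with tips at about (243,132) and (265,124) and the pad top near (256,142). They are centred, so I'll go down.

Call:
send_rows(moves=[[-0.04, -0.04, 0.6, 0, -0.02, 0.04], [-0.04, -0.04, 0.5, 0, -0.02, 0.04], [0, 0, 0.37, 0, 0, 0], [0, 0, 0, 0, 0, 0]])

```text
time_s: 2.1
tool_pos: [596.9, -275.9, 258.8]
tool_rot: [-179.8, 0.1, 93.3]
contact_force: [0.6, 0.5, 0.2]
opening: 70.0
grasp_force: 0.0
```

Call:
send_rows(moves=[[0, 0, 0, 0, 0, 0], [0, 0, 0, 0, 0, 0], [0, 0, 0, 0, 0, 0], [0, 0, 0, 0, 0, 0], [0, 0, 0, 0, 0, 0]], claw=10)

```text
time_s: 2.6
tool_pos: [598.7, -275.0, 261.3]
tool_rot: [180.0, 0.2, 93.4]
contact_force: [-0.3, 0.6, 0.7]
opening: 34.7
grasp_force: 0.2
```

Call:
send_rows(moves=[[0, 0, 0, 0, 0, 0], [0, 0, 0, 0, 0, 0], [0, 0, 0, 0, 0, 0], [0, 0, 0, 0, 0, 0]])

```text
time_s: 3.0
tool_pos: [598.7, -275.0, 261.0]
tool_rot: [180.0, 0.2, 93.4]
contact_force: [0.3, 0.4, 2.2]
opening: 27.5
grasp_force: 24.8
```

Call:
send_rows(moves=[[0, 0, -0.4, 0, 0, 0], [0, 0, -0.7, 0, 0, 0], [0, 0, -0.8, 0, 0, 0], [0, 0, -0.7, 0, 0, 0], [0, 0, 0, 0, 0, 0]])

```text
time_s: 3.5
tool_pos: [599.7, -274.8, 368.4]
tool_rot: [179.7, 0.3, 93.4]
contact_force: [0.8, -0.3, -2.2]
opening: 27.9
grasp_force: 24.8
```

Run:
```python
from h import *
o=bot.get_obs();print(o["tool_pos"],o["tool_rot"],o["grasp_force"],o["joint_pos"])
plan([562.5,233.5,366],[180,0,188],20)
```

```text
[ 599.67317443 -274.76412964  368.38119688] [179.71933745   0.32927226  93.36217549] 24.816478192806244 [ 33.77637298  24.79695056 -21.26554601  91.62418035   9.91142526
  65.04112876  13.52107238]
step 25.5 mm [-0.    0.02 -4.73] deg
[0.64, -0.01, -0.0, -0.0, 0.0, -0.95]
[0.64, 0.04, -0.0, -0.0, 0.0, -0.95]
[0.63, 0.1, -0.0, -0.0, 0.0, -0.95]
[0.62, 0.15, 0.0, -0.0, 0.0, -0.95]
[0.61, 0.2, 0.0, -0.0, 0.0, -0.95]
[0.59, 0.25, 0.0, -0.0, 0.0, -0.95]
[0.56, 0.29, 0.0, -0.0, 0.0, -0.95]
[0.54, 0.34, 0.0, -0.0, 0.0, -0.95]
[0.51, 0.38, 0.0, -0.0, 0.0, -0.95]
[0.48, 0.42, 0.0, -0.0, 0.0, -0.95]
[0.44, 0.46, 0.0, -0.0, 0.0, -0.95]
[0.4, 0.5, 0.0, -0.0, 0.0, -0.95]
[0.36, 0.53, 0.0, -0.0, 0.0, -0.95]
[0.31, 0.56, 0.0, -0.0, 0.0, -0.95]
[0.26, 0.58, 0.0, -0.0, 0.0, -0.95]
[0.22, 0.6, 0.0, -0.0, 0.0, -0.95]
[0.17, 0.62, 0.0, -0.0, 0.0, -0.95]
[0.11, 0.63, 0.0, -0.0, 0.0, -0.95]
[0.06, 0.63, 0.0, -0.0, 0.0, -0.95]
[0.01, 0.64, 0.0, -0.0, 0.0, -0.95]
```

Call:
send_rows(moves=[[0.4, -0.01, 0, 0, 0, -0.6], [0.64, 0.04, 0, 0, 0, -0.95], [0.63, 0.1, 0, 0, 0, -0.95], [0.62, 0.15, 0, 0, 0, -0.95], [0.61, 0.2, 0, 0, 0, -0.95]])

```text
time_s: 4.0
tool_pos: [591.5, -154.0, 362.2]
tool_rot: [-179.8, 0.0, 115.8]
contact_force: [0.4, 0.4, -2.2]
opening: 27.8
grasp_force: 24.8
```

Call:
send_rows(moves=[[0.59, 0.25, 0, 0, 0, -0.95], [0.56, 0.29, 0, 0, 0, -0.95], [0.54, 0.34, 0, 0, 0, -0.95], [0.51, 0.38, 0, 0, 0, -0.95], [0.48, 0.42, 0, 0, 0, -0.95]])

```text
time_s: 4.5
tool_pos: [585.2, -27.1, 362.2]
tool_rot: [-179.8, -0.0, 139.5]
contact_force: [-0.0, 0.3, -1.4]
opening: 27.9
grasp_force: 24.8
```

Call:
send_rows(moves=[[0.44, 0.46, 0, 0, 0, -0.95], [0.4, 0.5, 0, 0, 0, -0.95], [0.36, 0.53, 0, 0, 0, -0.95], [0.31, 0.56, 0, 0, 0, -0.95], [0.26, 0.58, 0, 0, 0, -0.95]])

```text
time_s: 5.0
tool_pos: [580.8, 100.6, 363.5]
tool_rot: [-179.8, 0.1, 163.3]
contact_force: [0.4, 1.0, -1.8]
opening: 28.0
grasp_force: 24.8
```

Run:
```python
from h import *
o=bot.get_obs();print(o["tool_pos"],o["tool_rot"],o["grasp_force"],o["joint_pos"])
plan([562.5,233.5,366],[180,0,188],6)
```

```text
[580.78678887 100.55516215 363.49526756] [-1.79815463e+02  7.27561148e-02  1.63265958e+02] 24.81233149766922 [ 14.81668589  23.08142928 -42.81197977  99.6942097   17.43707736
  64.09331996  39.81012915]
step 22.4 mm [-0.03  0.01 -4.12] deg
[0.23, 0.51, -0.01, -0.01, 0.0, -0.82]
[0.2, 0.52, -0.01, -0.01, 0.0, -0.82]
[0.16, 0.54, -0.01, -0.01, 0.0, -0.82]
[0.12, 0.55, -0.01, -0.01, 0.0, -0.82]
[0.08, 0.55, -0.01, -0.01, 0.0, -0.82]
[0.04, 0.56, -0.01, -0.01, 0.0, -0.82]
```

Call:
send_rows(moves=[[0.23, 0.51, 0, 0, 0, -0.82], [0.2, 0.52, 0, 0, 0, -0.82], [0.16, 0.54, 0, 0, 0, -0.82], [0.12, 0.55, 0, 0, 0, -0.82], [0.08, 0.55, 0, 0, 0, -0.82]])

```text
time_s: 5.5
tool_pos: [566.0, 211.1, 363.1]
tool_rot: [-179.8, -0.0, -176.3]
contact_force: [-1.3, 0.1, -2.2]
opening: 28.1
grasp_force: 24.8
```

Call:
send_rows(moves=[[0.04, 0.56, 0, 0, 0, -0.82], [0, 0, 0, 0, 0, 0], [0, 0, 0, 0, 0, 0], [0, 0, 0, 0, 0, 0], [0, 0, 0, 0, 0, 0]])

```text
time_s: 6.0
tool_pos: [563.7, 230.7, 362.9]
tool_rot: [-179.8, -0.0, -172.6]
contact_force: [1.1, -0.1, -1.6]
opening: 28.3
grasp_force: 24.8
```

Run:
```python
from h import *
o=bot.get_obs();print(o["tool_pos"],o["tool_rot"],o["grasp_force"],o["joint_pos"])
plan([562.5,233.5,366],[180,0,188],1)
plan([562.5,233.5,250],[180,0,188],4)
t=bot.grab_frame("top")[:,:,::-1];s=bot.grab_frame("scene")[:,:,::-1]
f=lambda im,x,y,w,h:cv2.resize(im[y:y+h,x:x+w],None,fx=3,fy=3,interpolation=cv2.INTER_CUBIC)
cv2.imwrite("pics/c2.png",np.hstack([f(t,140,110,130,150),f(s,330,140,130,150)]))
```

```text
[563.66720376 230.74859734 362.91778532] [-1.79763516e+02 -1.98056710e-02 -1.72608064e+02] 24.812147319316864 [  5.3931815   26.41204493 -49.03718818  97.09266132  21.67636261
  66.59711797  47.86916867]
step 4.3 mm [-0.24 -0.02 -0.61] deg
[0.02, 0.07, -0.08, -0.05, -0.0, -0.12]
step 28.2 mm [-0.06 -0.01 -0.15] deg
[0.0, 0.02, 0.71, -0.01, -0.0, -0.03]
[0.0, 0.02, 0.71, -0.01, -0.0, -0.03]
[0.0, 0.02, 0.71, -0.01, -0.0, -0.03]
[0.0, 0.02, 0.71, -0.01, -0.0, -0.03]
```

View pics/c2.png

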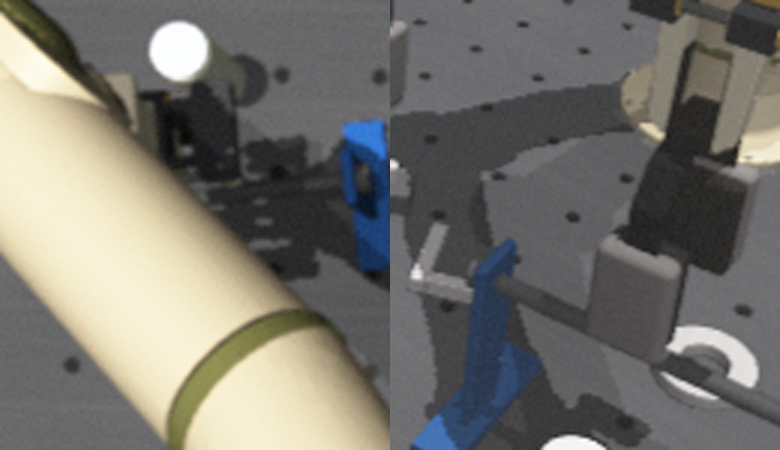

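The ear defenders are held upright over the bar, with the cups straddling it: the near cup at about (540,250..350) in the crop, and the spray can clear behind. Going down.

Call:
send_rows(moves=[[0, 0.02, 0.5, -0.01, 0, -0.03], [0, 0.02, 0.71, -0.01, 0, -0.03], [0, 0.02, 0.71, -0.01, 0, -0.03], [0, 0.02, 0.71, -0.01, 0, -0.03], [0, 0, 0, 0, 0, 0]])

```text
time_s: 6.6
tool_pos: [561.7, 232.8, 254.6]
tool_rot: [-179.9, -0.3, -172.0]
contact_force: [-0.0, -0.3, -2.7]
opening: 28.0
grasp_force: 24.8
```

Call:
send_rows(moves=[[0, 0, 0.5, 0, 0, 0], [0, 0, 0.5, 0, 0, 0], [0, 0, 0.2, 0, 0, 0], [0, 0, 0, 0, 0, 0], [0, 0, 0, 0, 0, 0]])

```text
time_s: 7.1
tool_pos: [563.4, 234.9, 211.1]
tool_rot: [180.0, 0.1, -171.9]
contact_force: [1.1, 0.3, -2.0]
opening: 27.8
grasp_force: 24.8
```

Next I'll look at how the crown sits against the bar before the last 25 mm.

Run:
```python
from h import *
print(bot.get_obs()["tool_pos"])
s=bot.grab_frame("scene")[:,:,::-1]
f=lambda im,x,y,w,h:cv2.resize(im[y:y+h,x:x+w],None,fx=4,fy=4,interpolation=cv2.INTER_CUBIC)
cv2.imwrite("pics/c3.png",f(s,340,190,150,140))
```

```text
[563.41474741 234.93681193 211.05960724]
```

View pics/c3.png

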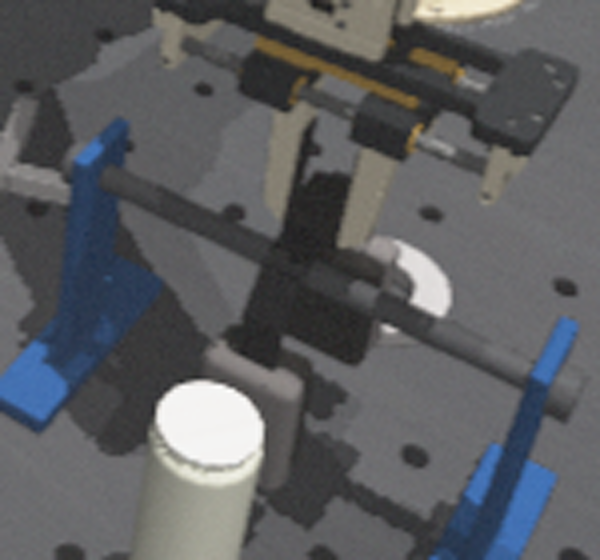

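Call:
send_rows(moves=[[0, 0, 0.25, 0, 0, 0], [0, 0, 0.15, 0, 0, 0], [0, 0, 0.1, 0, 0, 0], [0, 0, 0, 0, 0, 0]])

```text
time_s: 7.55
tool_pos: [562.6, 234.4, 189.0]
tool_rot: [-180.0, -0.1, -171.9]
contact_force: [-1.2, 0.4, -2.0]
opening: 27.9
grasp_force: 24.8
```

The headband is over the bar, with one cup on the near side and one beyond it. There's no contact yet, so I'll ease down.

Call:
send_rows(moves=[[0, 0, 0.06, 0, 0, 0], [0, 0, 0, 0, 0, 0], [0, 0, 0, 0, 0, 0]])

```text
time_s: 7.85
tool_pos: [562.9, 234.7, 187.5]
tool_rot: [180.0, -0.0, -171.9]
contact_force: [-0.1, -0.4, -1.5]
opening: 28.1
grasp_force: 24.8
```

Call:
send_rows(moves=[[0, 0, 0.06, 0, 0, 0], [0, 0, 0, 0, 0, 0], [0, 0, 0, 0, 0, 0]])

```text
time_s: 8.15
tool_pos: [562.9, 234.5, 185.0]
tool_rot: [-180.0, -0.0, -171.9]
contact_force: [0.5, -0.1, -2.3]
opening: 28.1
grasp_force: 24.8
```

Call:
send_rows(moves=[[0, 0, 0.05, 0, 0, 0], [0, 0, 0, 0, 0, 0], [0, 0, 0, 0, 0, 0]])

```text
time_s: 8.45
tool_pos: [563.1, 235.0, 183.8]
tool_rot: [180.0, 0.0, -171.9]
contact_force: [-1.4, -0.1, 5.1]
opening: 27.8
grasp_force: 25.0
```

Call:
send_rows(moves=[[0, 0, 0.05, 0, 0, 0], [0, 0, 0, 0, 0, 0], [0, 0, 0, 0, 0, 0]])

```text
time_s: 8.75
tool_pos: [563.6, 235.2, 183.1]
tool_rot: [180.0, 0.1, -171.9]
contact_force: [-3.0, -2.8, 16.5]
opening: 27.6
grasp_force: 25.0
```

Contact came at TCP z of about 184, as expected. I'll relieve the push and let go.

Call:
send_rows(moves=[[0, 0, -0.04, 0, 0, 0], [0, 0, 0, 0, 0, 0]])

```text
time_s: 8.95
tool_pos: [563.2, 234.8, 183.2]
tool_rot: [180.0, 0.0, -171.9]
contact_force: [-0.9, -0.9, 7.7]
opening: 28.0
grasp_force: 25.0
```

Call:
send_rows(moves=[[0, 0, 0, 0, 0, 0], [0, 0, 0, 0, 0, 0], [0, 0, 0, 0, 0, 0], [0, 0, 0, 0, 0, 0]], claw=60)

```text
time_s: 9.35
tool_pos: [562.8, 234.5, 182.3]
tool_rot: [-180.0, -0.0, -171.9]
contact_force: [-0.4, -0.3, 0.2]
opening: 55.4
grasp_force: 0.0
```

Call:
send_rows(moves=[[0, 0, -0.1, 0, 0, 0], [0, 0, -0.3, 0, 0, 0], [0, 0, -0.6, 0, 0, 0], [0, 0, -0.9, 0, 0, 0], [0, 0, -0.9, 0, 0, 0]])

```text
time_s: 9.85
tool_pos: [562.5, 234.7, 296.5]
tool_rot: [180.0, -0.0, -171.9]
contact_force: [0.4, 0.0, 1.1]
opening: 59.9
grasp_force: 0.0
```

Run:
```python
from h import *
o=bot.get_obs();print(o["tool_pos"],o["tool_rot"],o["joint_pos"])
plan([458.5,-265.5,270],[180,0,97.5],19)
print([atz("top",p,z) for p,z in (((348,230),45),((200,126.7),160))])
s=bot.grab_frame("scene")[:,:,::-1];t=bot.grab_frame("top")[:,:,::-1]
f=lambda im,x,y,w,h:cv2.resize(im[y:y+h,x:x+w],None,fx=3,fy=3,interpolation=cv2.INTER_CUBIC)
cv2.imwrite("pics/c4.png",f(s,340,190,150,140))
```

```text
[562.53372109 234.71196712 296.53108844] [ 1.79979742e+02 -4.77621430e-02 -1.71900741e+02] [  3.80802584  29.76285467 -47.59005491 102.00027764  25.12675863
  59.49081838  44.9609717 ]
step 26.9 mm [-0.   -0.    4.77] deg
[0.23, -0.63, 0.03, -0.0, -0.0, 0.95]
[0.17, -0.65, 0.03, -0.0, -0.0, 0.95]
[0.12, -0.66, 0.03, -0.0, -0.0, 0.95]
[0.06, -0.67, 0.03, -0.0, -0.0, 0.95]
[0.01, -0.67, 0.03, -0.0, -0.0, 0.95]
[-0.05, -0.67, 0.03, -0.0, -0.0, 0.95]
[-0.1, -0.66, 0.03, -0.0, -0.0, 0.95]
[-0.16, -0.65, 0.03, -0.0, -0.0, 0.95]
[-0.21, -0.64, 0.03, -0.0, -0.0, 0.95]
[-0.26, -0.62, 0.03, -0.0, -0.0, 0.95]
[-0.31, -0.59, 0.03, -0.0, -0.0, 0.95]
[-0.36, -0.57, 0.03, -0.0, -0.0, 0.95]
[-0.41, -0.53, 0.03, -0.0, -0.0, 0.95]
[-0.45, -0.5, 0.03, -0.0, -0.0, 0.95]
[-0.49, -0.46, 0.03, -0.0, -0.0, 0.95]
[-0.53, -0.42, 0.03, -0.0, -0.0, 0.95]
[-0.56, -0.37, 0.03, -0.0, -0.0, 0.95]
[-0.59, -0.32, 0.03, -0.0, -0.0, 0.95]
[-0.61, -0.27, 0.03, -0.0, -0.0, 0.95]
[array([ 416.8, -153.9,   45. ]), array([688.9, 260.9, 160. ])]
```

View pics/c4.png

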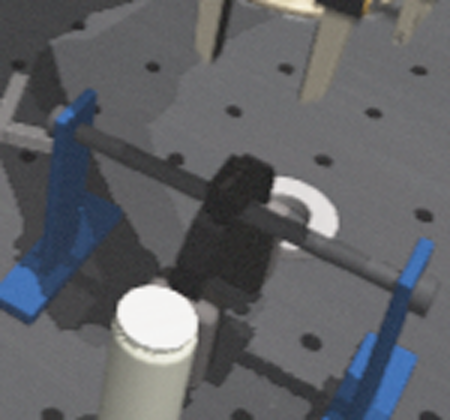

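The ear defenders now hang free on the bar, with the pad at about (240,185) in the crop and the fingers clear above. Moving on to the handle.

Call:
send_rows(moves=[[0.14, -0.4, 0, 0, 0, 0.6], [0.17, -0.65, 0.03, 0, 0, 0.95], [0.12, -0.66, 0.03, 0, 0, 0.95], [0.06, -0.67, 0.03, 0, 0, 0.95], [0.01, -0.67, 0.03, 0, 0, 0.95]], claw=33)

```text
time_s: 10.45
tool_pos: [540.2, 109.7, 288.9]
tool_rot: [-179.9, -0.1, 165.7]
contact_force: [0.9, 0.1, -0.1]
opening: 33.1
grasp_force: 0.0
```

Call:
send_rows(moves=[[-0.05, -0.67, 0.03, 0, 0, 0.95], [-0.1, -0.66, 0.03, 0, 0, 0.95], [-0.16, -0.65, 0.03, 0, 0, 0.95], [-0.21, -0.64, 0.03, 0, 0, 0.95], [-0.26, -0.62, 0.03, 0, 0, 0.95]])

```text
time_s: 10.95
tool_pos: [516.8, -22.3, 283.1]
tool_rot: [-179.9, -0.1, 142.0]
contact_force: [-0.3, -0.2, -0.7]
opening: 32.8
grasp_force: 0.0
```

Call:
send_rows(moves=[[-0.31, -0.59, 0.03, 0, 0, 0.95], [-0.36, -0.57, 0.03, 0, 0, 0.95], [-0.41, -0.53, 0.03, 0, 0, 0.95], [-0.45, -0.5, 0.03, 0, 0, 0.95], [-0.49, -0.46, 0.03, 0, 0, 0.95]])

```text
time_s: 11.45
tool_pos: [493.5, -154.1, 277.2]
tool_rot: [-179.9, -0.1, 118.2]
contact_force: [0.1, -0.3, 0.0]
opening: 33.3
grasp_force: 0.0
```

Run:
```python
from h import *
o=bot.get_obs();print(o["tool_pos"],o["tool_rot"],o["joint_pos"])
plan([458.5,-265.5,270],[180,0,97.5],5)
```

```text
[ 493.52926919 -154.12303723  277.18256822] [-1.79905172e+02 -5.42084940e-02  1.18206775e+02] [ 33.0538917   19.92446434 -28.91469023 115.11819297  12.79893034
  48.10593542  25.17375119]
step 23.4 mm [-0.02 -0.01  4.14] deg
[-0.41, -0.42, 0.04, -0.0, -0.0, 0.83]
[-0.44, -0.39, 0.04, -0.0, -0.0, 0.83]
[-0.46, -0.35, 0.04, -0.0, -0.0, 0.83]
[-0.49, -0.32, 0.04, -0.0, -0.0, 0.83]
[-0.51, -0.28, 0.04, -0.0, -0.0, 0.83]
```

Call:
send_rows(moves=[[-0.41, -0.42, 0.04, 0, 0, 0.83], [-0.44, -0.39, 0.04, 0, 0, 0.83], [-0.46, -0.35, 0.04, 0, 0, 0.83], [-0.49, -0.32, 0.04, 0, 0, 0.83], [-0.51, -0.28, 0.04, 0, 0, 0.83]])

```text
time_s: 11.95
tool_pos: [460.4, -265.7, 269.7]
tool_rot: [-180.0, -0.0, 97.5]
contact_force: [0.0, -0.5, 0.2]
opening: 33.0
grasp_force: 0.0
```

Call:
send_rows(moves=[[0, 0, 0.5, 0, 0, 0], [0, 0, 0.8, 0, 0, 0], [0, 0, 0.5, 0, 0, 0], [0, 0, 0, 0, 0, 0], [0, 0, 0, 0, 0, 0]])

```text
time_s: 12.45
tool_pos: [461.0, -264.4, 198.0]
tool_rot: [-180.0, -0.0, 97.7]
contact_force: [-0.2, 0.1, -0.0]
opening: 32.8
grasp_force: 0.0
```

Run:
```python
from h import *
o=bot.get_obs();print(o["tool_pos"],o["tool_rot"],o["joint_pos"])
plan([458.5,-265.5,150],[180,0,97.5],1)
plan([458.5,-265.5,102],[180,0,97.5],3)
s=bot.grab_frame("scene")[:,:,::-1];t=bot.grab_frame("top")[:,:,::-1]
f=lambda im,x,y,w,h:cv2.resize(im[y:y+h,x:x+w],None,fx=4,fy=4,interpolation=cv2.INTER_CUBIC)
cv2.imwrite("pics/c5.png",f(s,220,100,150,110))
```

```text
[ 461.04216689 -264.40184495  198.00823708] [-1.79955850e+02 -2.39279277e-02  9.77448784e+01] [ 38.3180183   25.83099296 -20.1159004  118.63895312  14.14502283
  37.81843727  16.55017255]
step 48.1 mm [-0.04 -0.02  0.24] deg
[-0.02, -0.07, 1.2, -0.01, -0.0, 0.05]
step 32.0 mm [-0.01 -0.01  0.08] deg
[-0.01, -0.02, 0.8, -0.0, -0.0, 0.02]
[-0.01, -0.02, 0.8, -0.0, -0.0, 0.02]
[-0.01, -0.02, 0.8, -0.0, -0.0, 0.02]
```

View pics/c5.png

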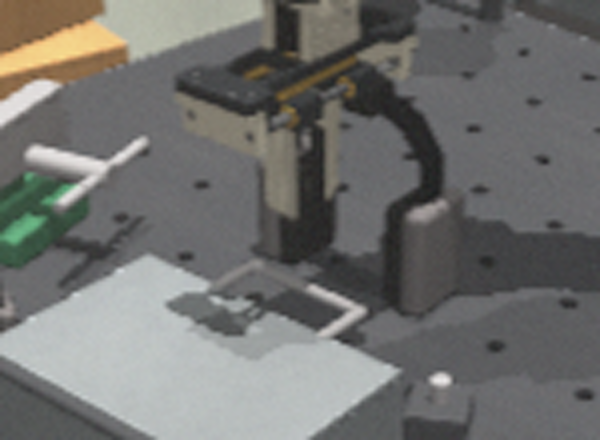

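Run:
```python
from h import *
for a in [(424,266),(424,270),(424,274)]: print(tri(a,(308,122)))
t=cv2.imread("pics/top0.png");s=cv2.imread("pics/scene0.png")
f=lambda im,x,y,w,h:cv2.resize(im[y:y+h,x:x+w],None,fx=5,fy=5,interpolation=cv2.INTER_CUBIC)
cv2.imwrite("pics/big.png",np.hstack([f(t,380,240,90,70),f(s,280,110,60,70)]))
```

```text
(array([ 330.8, -347. ,  199.2]), 2.4)
(array([ 322.5, -350.5,  195.1]), 9.4)
(array([ 314.2, -354.1,  191. ]), 16.5)
```

View pics/big.png

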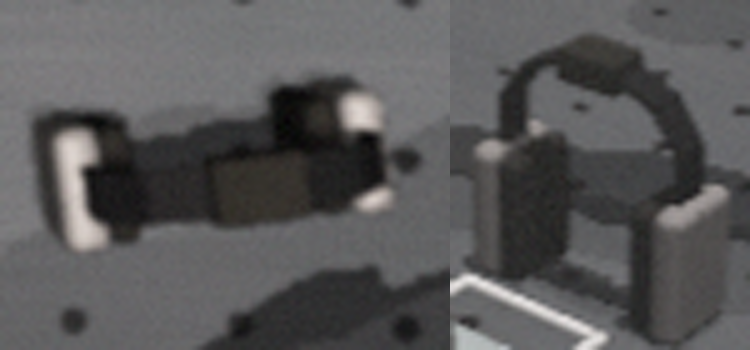

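In the crops the large ear defenders' pad is at top (432,277) and scene (310,121). That puts it around x=312, y=-372, clear of the gripper body (x>364, y>-303). Going down onto the handle.

Call:
send_rows(moves=[[-0.01, -0.03, 0.6, 0, 0, 0.02], [-0.01, -0.02, 0.8, 0, 0, 0.02], [0, 0, 0.5, 0, 0, 0], [0, 0, 0, 0, 0, 0], [0, 0, 0, 0, 0, 0]])

```text
time_s: 13.05
tool_pos: [459.7, -265.2, 122.9]
tool_rot: [180.0, 0.0, 97.6]
contact_force: [-0.3, 0.4, 0.1]
opening: 33.2
grasp_force: 0.0
```

Call:
send_rows(moves=[[0, 0, 0.3, 0, 0, 0], [0, 0, 0.15, 0, 0, 0], [0, 0, 0, 0, 0, 0], [0, 0, 0, 0, 0, 0]])

```text
time_s: 13.45
tool_pos: [459.2, -265.0, 103.9]
tool_rot: [-180.0, -0.0, 97.6]
contact_force: [0.7, -0.3, -0.1]
opening: 33.1
grasp_force: 0.0
```

Call:
send_rows(moves=[[0, 0, 0, 0, 0, 0], [0, 0, 0, 0, 0, 0], [0, 0, 0, 0, 0, 0], [0, 0, 0, 0, 0, 0]], claw=0, squeeze=25)

```text
time_s: 13.85
tool_pos: [459.8, -265.1, 104.1]
tool_rot: [179.9, 0.0, 97.6]
contact_force: [2.6, 0.7, -1.2]
opening: 9.0
grasp_force: 25.0
```

Gripped on the round handle, at 9 mm. Now I'll swing it up along the 215 mm arc about the hinge, keeping the tool vertical so the handle turns in the pads.

Call:
send_rows(moves=[[0, 0.02, -0.37, 0, 0, 0], [0, 0.05, -0.37, 0, 0, 0], [0, 0.07, -0.37, 0, 0, 0], [0, 0.1, -0.36, 0, 0, 0], [0, 0, 0, 0, 0, 0]])

```text
time_s: 14.35
tool_pos: [468.8, -263.9, 163.8]
tool_rot: [180.0, 0.0, 97.6]
contact_force: [-0.3, -0.9, -2.2]
opening: 9.1
grasp_force: 25.0
```

```bash
cat >> h.py <<'E'
def lidchk():
    o=bot.get_obs();p=np.array(o["tool_pos"]);g=p+Ro.from_euler("xyz",o["tool_rot"],degrees=True).apply([0,0,6])
    u=np.array([np.cos(np.radians(7.5)),np.sin(np.radians(7.5))]);h=np.array([458.9,-265.3])+215*u
    d=(h-g[:2])@u;z=g[2]-95
    print(o["time_s"],"r",np.hypot(d,z).round(1),"angle",np.degrees(np.arctan2(z,d)).round(1),"F",o["contact_force"].round(1),"grip",o["grasp_force"],o["opening"],p.round(1),o["tool_rot"].round(1))
E
python3 -c "
from h import *
lidchk()"
```

```text
14.35 r 214.4 angle 17.0 F [-0.3 -0.9 -2.2] grip 25.0043186545372 9.050711399987385 [ 468.8 -263.9  163.8] [180.    0.   97.6]
```

Call:
send_rows(moves=[[0, 0.12, -0.355, 0, 0, 0], [0, 0.145, -0.345, 0, 0, 0], [0, 0.17, -0.335, 0, 0, 0], [0, 0.195, -0.32, 0, 0, 0], [0, 0.215, -0.305, 0, 0, 0]])

```text
time_s: 14.85
tool_pos: [499.5, -260.0, 228.2]
tool_rot: [-179.7, -0.0, 97.5]
contact_force: [-7.4, -1.9, 0.8]
opening: 9.1
grasp_force: 25.0
```

Call:
send_rows(moves=[[0, 0.235, -0.29, 0, 0, 0], [0, 0.255, -0.275, 0, 0, 0], [0, 0.275, -0.255, 0, 0, 0], [0, 0, 0, 0, 0, 0]])

```text
time_s: 15.25
tool_pos: [529.1, -256.5, 262.4]
tool_rot: [-179.5, 0.0, 97.5]
contact_force: [-17.3, -1.2, 16.4]
opening: 9.2
grasp_force: 25.0
```

```bash
python3 -c "
from h import *
lidchk()"
```

```text
15.25 r 216.5 angle 48.2 F [-17.3  -1.2  16.4] grip 24.981932938098907 9.24883075073142 [ 529.1 -256.5  262.4] [-179.5    0.    97.5]
```

Call:
send_rows(moves=[[0, 0.25, -0.28, 0, 0, 0], [0, 0.28, -0.24, 0, 0, 0], [0, 0.29, -0.2, 0, 0, 0], [0, 0, 0, 0, 0, 0], [0, 0, 0, 0, 0, 0]])

```text
time_s: 15.75
tool_pos: [564.2, -252.0, 289.9]
tool_rot: [-179.9, 0.1, 97.6]
contact_force: [-1.6, -4.8, 2.3]
opening: 9.4
grasp_force: 25.0
```

Run:
```python
from h import *
lidchk()
s=bot.grab_frame("scene")[:,:,::-1];t=bot.grab_frame("top")[:,:,::-1]
f=lambda im,x,y,w,h,k:cv2.resize(im[y:y+h,x:x+w],None,fx=k,fy=k,interpolation=cv2.INTER_CUBIC)
cv2.imwrite("pics/c6.png",f(s,190,50,300,250,2.4))
```

```text
15.75 r 218.0 angle 60.0 F [-1.6 -4.8  2.3] grip 24.998694956302643 9.433616543739946 [ 564.2 -252.   289.9] [-1.799e+02  1.000e-01  9.760e+01]
```

View pics/c6.png

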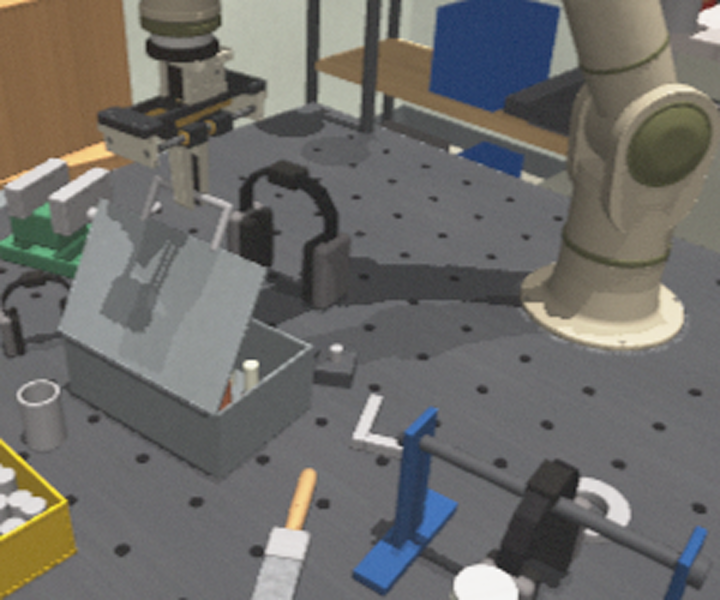

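The lid stands open in the fingers' grip, with its front-edge corners at about (107,202) and (265,268) in the crop. The ear defenders still hang on the bar. I'll let it settle, check the lid angle from the image and hand in.

Call:
send_rows(moves=[[0, 0, 0, 0, 0, 0], [0, 0, 0, 0, 0, 0], [0, 0, 0, 0, 0, 0], [0, 0, 0, 0, 0, 0], [0, 0, 0, 0, 0, 0]])

```text
time_s: 16.35
tool_pos: [564.0, -252.0, 289.7]
tool_rot: [-179.9, 0.0, 97.6]
contact_force: [-1.1, -5.0, -0.2]
opening: 9.2
grasp_force: 25.0
```

Run:
```python
from h import *
lidchk()
c,s=np.cos(np.radians(7.5)),np.sin(np.radians(7.5));u=np.array([c,s,0]);v=np.array([-s,c,0])
H=np.array([458.9,-265.3,95])+215*u
for a in (50,55,60,65,70):
    k=np.radians(a);e=H-170*np.cos(k)*u+[0,0,170*np.sin(k)]
    print(a,proj("scene",[e-130*v,e+130*v]).tolist())
print("seen",(234.6,134.2),(300.4,161.7))
```

```text
16.35 r 218.0 angle 60.0 F [-1.1 -5.  -0.2] grip 24.998349845409393 9.207146940631729 [ 564.  -252.   289.7] [-179.9    0.    97.6]
50 [[239.1, 134.6], [307.9, 163.3]]
55 [[235.8, 133.2], [305.0, 162.1]]
60 [[232.2, 132.1], [301.9, 161.3]]
65 [[228.4, 131.5], [298.5, 161.0]]
70 [[224.4, 131.3], [294.9, 161.2]]
seen (234.6, 134.2) (300.4, 161.7)
```

The image agrees with about 60° (57° to 62°), and the lid is still.

```bash
python3 -c "
from station import bot
print(bot.hand_in())"
```

```text
the job is handed in; nothing more can be done
None
```

I handed the job in at about 16 s: the ear defenders hang free on the bar and the fingers hold the lid still at about 60°; hand-in returned no verdict.

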